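# Cock the film impact tester

## Task

Set the spring-loaded impact tester ready for its next shot: draw the striker arm back by its knob against the spring, lift it over the catch's tooth and lower it fully into the gap behind, then ease it forward until the hair-trigger catch holds it, and let go. Feel for the catch gently rather than ramming it, never let the arm fly forward, and leave everything else on the bench where it stands.

Things in the scene. Friction and masses are not known exactly. Their poses are not given: they have to be found in the camera images.
- tester: impact tester fixed to the table: aluminium base plate 250 (x) x 290 (y) x 8 mm, origin at the centre of its underside, z up. A striker arm swings level about a post at x +100, y 0 mm; at rest its nose meets a grey anvil (50 mm square, 68 high) near x +92, y +87; drawn back 0.96 rad it points along the tester's -x. The catch stands near x -20, y 0
- slot (a point): nominal middle of the catch's gap, on the base plate at tester x -20, y 0, 8 mm above the table. The catch block is clamped by a slot: the true gap middle lies anywhere within 12 mm either way along tester y. It is not measured; find it by feel (or see it)
- catch_row (a point): same place, 35 mm above the table = top of the tooth. The catch is one sprung steel rocker, 22 mm wide in tester x; going towards -y: tooth 6 mm thick, gap 14.5 mm wide, upright trip plate (top 56 mm above the table). The blade goes down into the gap and is then held by the tooth, which lies on its +y side
- trip (a point): same place, 56 mm above the table = top of the trip plate. The rocker is a hair trigger: pressing the tooth down or pushing the plate to -y sinks the tooth out of the way; 2 N starts it, 8 N takes it to its hard stop, about 7 mm on (at the knob 1.5 to 6 N on top of the spring). It springs up again when freed. A blade pulling on the tooth does not sink it
- pivot (a point): on the vertical axis of the arm's swing, where the axis of its lift crosses, 48 mm above the table
- knob (a point): middle of the upright black round knob at the arm's end: 18 mm in diameter, 46 mm tall (61 to 107 mm above the table with the arm down). This point lies 160 mm from the pivot axis and, with the arm down, 88 mm above the table. The flat arm below it is 7 mm wide; its top is 61 mm above the table
- blade: dark steel blade across the arm 120 mm from the pivot axis: 16 mm along the arm, 10 mm thick in the swing direction, 28 to 64 mm above the table with the arm down. Origin 20 mm above its lower edge; its -x points outwards along the arm, its -y the way of drawing back
- striker (a joint): swing of the arm about the vertical pivot, rad: 0 at rest, grows as it is drawn back (counter-clockwise from above), end stop 1.3. A spring drives it to 0: 0.50 N m at 0, plus 0.55 N m per rad (6 to 7 N at the knob when at the catch; 3.4 N per rad). Hooked it reads 0.82 to 1.06 depending on where the catch is clamped
- bar (a joint): lift of the arm's outer end about the pivot, rad: 0 is down on a firm stop, grows as the knob is lifted, end stop 0.15 (knob 24, blade 18 mm up). Its weight and a light spring press it down with 2 to 3 N at the knob. The lowered blade overlaps the tooth by 7 mm; at 0.08 to 0.14 it passes over the tooth and still meets the trip plate
- ring_a: bystander: steel specimen ring, 38 mm across, 8 mm high, lying on the tester's base plate; origin at the centre of its underside
- weight: bystander: small steel check weight with a neck, 28 mm across, 38 mm high, standing on the tester's base plate; origin at the centre of its underside
- beaker: bystander: open clear beaker, 70 mm across, 90 mm high; origin at the centre of its underside
- jar: bystander: glass jar with a white lid, 64 mm across, 85 mm high; origin at the centre of its underside
- scoop: bystander: steel spoon lying on the table
- meter: bystander: white hand-held meter lying flat, 70 x 120 x 22 mm; origin at the centre of its underside
- can: bystander: plain steel can, 60 mm across, 70 mm high; origin at the centre of its underside

How it is judged:
By the outcome, as a careful person would: the job done as asked, in the order asked, and still so for the second after the job is handed in, with the robot touching nothing.
It also fails if it takes over 72 s, if anything falls off the work surface, if the arm or the gripper's body presses on something with over 40 N, if the wrist force passes 120 N, or if a joint passes its speed limit or range.

## Robot

A 6-joint arm with a two-finger parallel gripper is mounted at the origin on the work surface. World frame = base frame: x ahead of the robot, y to its left, z up, the work surface at z = 0. Lengths are in mm, angles in degrees, forces in N, time in s.
With the tool pointing down it reaches from about 300 to 850 mm from the base axis. Payload 4.2 kg.
Tool frame: the origin (TCP) lies at the very end of the fingers, on their centre line; the grasp point (between the pads) lies env.pinch_z behind it (env.pinch_z is the distance from the TCP to the grasp point, in mm); z points along the fingers, y is the line along which they close (so a half turn about z gives the same grasp; the last joint's range is limited). The gripper opens to 91 mm and grips with 3 to 60 N. Pads are 32 mm wide; open, the fingers measure 118 mm over their backs; the gripper's body (76 mm by 178 mm) begins 60 mm behind the grasp point.
Start: joints at [69.844, 18.312, 89.639, -0, 72.044, -1.146], TCP at [187.306, 543.654, 213.976] pointing down, gripper open.
Joint ranges: [-177.97, 177.97], [-48.28, 115.42], [12.27, 149.76], [-77.06, 257.06], [2.81, 150.46], [-146.56, 146.56]. Speed limits (degrees/s): [147.25, 147.25, 180, 180, 180, 180].

## Interface

Orientations are given as [roll, pitch, yaw] about the fixed x, y, z axes, in that order (R = Rz(yaw) Ry(pitch) Rx(roll)).
In Python, from workcell import state, vision, job_done, env gives the robot as it stands.
- The arm moves only by the tool servo_tool, never from a script. Its argument "rows" is a list of rows, each a list of 5 numbers: the shift along the tool's x, y, z scaled (see below), then the turn about the tool's z scaled (see below), then the opening, from 0 (shut) to 1 (fully open). A call has 1 to 20 rows; each row is the pose to reach, as a shift and turn from the pose commanded when the call began, along the tool's axes at that moment; what a row does not reach only later rows make up. The controller multiplies each number of a shift by 200 mm and each number of a turn by 90 degrees. A row lasts 1/12 s, in which the tool goes at most 41.7 mm and 7.16 degrees, less where a joint would pass 70% of its speed; a pose out of reach is approached as far as the arm can. A call with a number of a shift or a turn outside -1 to 1 is refused whole. A call with a gripper value outside its range is refused whole. The fingers move at their own pace and stop on an object; "force" is the grip in N (left out, the last holds). Time passes only in rows, so rows that repeat a pose let the fingers close. It gives the time, the measured TCP pose, the force, the opening and the grip force at its end, in the units of the state.
- state(): the state, without advancing time (a new reading comes with each control period).
- vision.grab_frame(name): name is "scene" or "top" or "wrist"; returns the picture (420x560x3 uint8, red, green, blue); there is no depth.
- vision.camera_info(name): a dict with "vertical_fov" (degrees; the focal length in pixels is half the picture's height over the tangent of half this angle, whatever the lens; pixels are square), "cx", "cy" (the principal point, pixels), "T" (4x4, takes a point from camera to world coordinates). Camera axes: x right, y up, looking along -z (the intrinsics and any distortion apply to the point x, -y, -z); pixel columns grow to the right and rows downward; lengths in mm; the calibration is good to about 2 mm. A picture is of the moment at which its call begins: read the wrist's pose just before it. camera_info takes no time and is no camera call; for the wrist camera it gives the pose at the moment of the call.
- job_done(): hands the job in; it is judged then, once.
The state is a dict: "time_s": time; "qpos": joint angles; "qvel": joint speeds; "effort": joint torques, N m; "ee_pos": TCP position; "ee_rot": TCP orientation; "force": force on the tool from outside, world axes, zero at the start; "torque": the same for the moment, N m; "gripper_width": finger opening in mm; "gripper_force": force on a finger pad.
Only numpy, scipy, OpenCV 4.12 (cv2) and the standard library are available. Lean on these libraries where they do the work, as an engineer would, in place of code of your own. Each camera call takes 0.05 s, during which the arm holds its last target. There are 200 camera calls.

## Working session

There is one attempt and no reset: what is moved stays moved. The work goes in short steps, Python scripts to look and compute and a tool call to move; the robot and the scene stay as the last step left them, time stands still between calls to the robot, and variables do not carry over. Pictures are saved under pics/ and viewed, at most 10 in all, crops included, and the job is handed in when it is done.

Besides the shell and the picture viewer there is one more tool, called as name([rows], argument=value, ...), one row to a line, values as JSON. servo_tool: Moves the arm, as the interface text tells. Its arguments: {"type":"object","properties":{"rows":{"type":"array"},"force":{"type":"number"}},"required":["rows"]}

```bash
mkdir -p pics; python3 - <<'E'
from workcell import state, vision, env
import cv2, numpy as np
s=state(); print(s, env.pinch_z)
for n in ("scene","top"):
    i=vision.camera_info(n); print(n,i)
    cv2.imwrite(f"pics/{n}0.png",vision.grab_frame(n)[:,:,::-1])
E
```

```text
{'time_s': 0.0, 'qpos': array([ 6.98426112e+01,  1.83492156e+01,  8.97070048e+01,  3.80828708e-04,
        7.20453659e+01, -1.14618577e+00]), 'qvel': array([-0.09913649, -0.03870735,  0.14465167, -0.16808338,  0.04821571,
       -0.07997701]), 'effort': array([ 7.43397268e-04, -4.12468171e+01, -2.31972420e+01,  7.28366082e-02,
        4.58552514e-02, -1.50916958e-04]), 'ee_pos': array([187.12739231, 543.14510758, 213.14055936]), 'ee_rot': array([-1.79898441e+02, -2.39407045e-03,  1.60988677e+02]), 'force': array([ 0.4940135 , -0.29331282,  0.30198823]), 'torque': array([0.02794946, 0.01014355, 0.01466223]), 'gripper_force': 0.0, 'gripper_width': 91.23601083479623} 18.8
scene {'vertical_fov': 56.017673466972816, 'cx': 276.95182763104464, 'cy': 210.35235497732222, 'T': array([[ 1.51102102e-01, -6.20849916e-01,  7.69229184e-01,
         1.26414068e+03],
       [ 9.88516755e-01,  9.62139742e-02, -1.16522518e-01,
        -1.25490381e+02],
       [-1.66760130e-03,  7.78002733e-01,  6.28258678e-01,
         7.05342801e+02],
       [ 0.00000000e+00,  0.00000000e+00,  0.00000000e+00,
         1.00000000e+00]])}
top {'vertical_fov': 48.391529319842206, 'cx': 284.82103895565405, 'cy': 211.66811628401535, 'T': array([[-4.82691866e-02,  9.77352098e-01, -2.06041165e-01,
         2.79400925e+02],
       [-9.98827386e-01, -4.64596832e-02,  1.36143507e-02,
        -1.27423659e+01],
       [ 3.73340699e-03,  2.06456712e-01,  9.78448613e-01,
         1.30877938e+03],
       [ 0.00000000e+00,  0.00000000e+00,  0.00000000e+00,
         1.00000000e+00]])}
```

View pics/scene0.png

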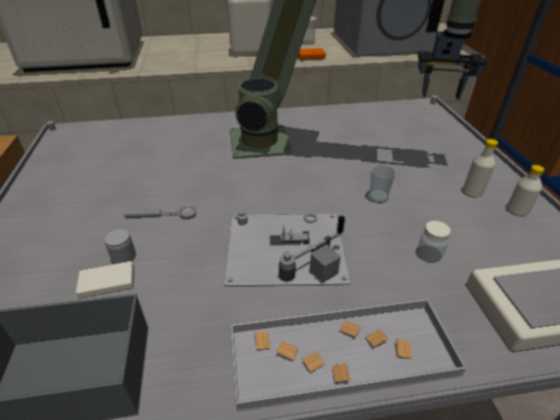

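View pics/top0.png

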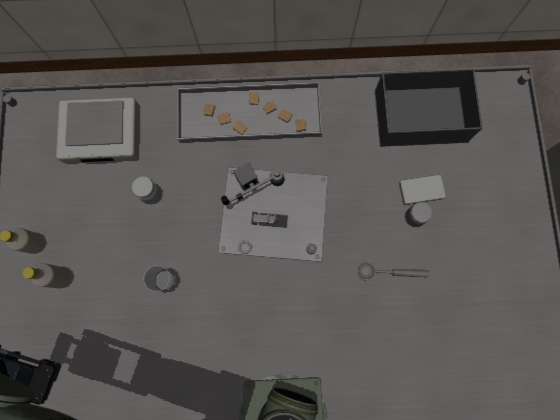

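The scene picture shows the plate at about (287,248), with the arm's knob at (341,222). In the top picture the plate spans (220–328, 167–262), the pivot is at (278,178), the knob at (226,201) and the catch near (268,219). So the tester's axes are nearly world-aligned.

```bash
cat > h.py <<'E'
import numpy as np, cv2
from workcell import state, vision
def ray(name,u,v,z,info=None):
    i=info or vision.camera_info(name); T=np.array(i["T"]); f=210/np.tan(np.radians(i["vertical_fov"]/2))
    d=T[:3,:3]@np.array([(u-i["cx"])/f,-(v-i["cy"])/f,-1]); o=T[:3,3]
    return o+d*(z-o[2])/d[2]
def proj(p,i):
    T=np.array(i["T"]); f=210/np.tan(np.radians(i["vertical_fov"]/2))
    c=T[:3,:3].T@(np.array(p)-T[:3,3]); return np.array([i["cx"]-f*c[0]/c[2], i["cy"]+f*c[1]/c[2]])
E
python3 - <<'E'
from h import *
im=cv2.imread("pics/top0.png"); c=im[155:275,205:345]
g=cv2.cvtColor(c,6); m=(cv2.GaussianBlur(g,(3,3),0)>125).astype(np.uint8)
m=cv2.morphologyEx(m,cv2.MORPH_CLOSE,np.ones((15,15)))
k=max(cv2.findContours(m,0,1)[0],key=cv2.contourArea); r=cv2.minAreaRect(k); print(r,cv2.contourArea(k))
b=cv2.boxPoints(r)+[205,155]; print(b)
P=np.array([ray("top",*p,8) for p in b]); print(P.round(1),P.mean(0),[np.linalg.norm(P[i]-P[i-1]) for i in range(4)])
big=cv2.resize(c,None,fx=5,fy=5,interpolation=2); big=cv2.convertScaleAbs(big,alpha=1.3)
cv2.polylines(big,[((b-[205,155])*5).astype(int)],True,(0,0,255),1)
cv2.imwrite("pics/topc.png",big)
print("pivot?",ray("top",278,178,70),"knob?",ray("top",226,201,107))
E
```

```text
((19.152002334594727, 87.83600616455078), (17.799104690551758, 6.618762016296387), 79.69515228271484) 38.0
[[219.30400085 234.6720047 ]
 [225.81600189 233.48799896]
 [229.00000381 251.00000763]
 [222.48800278 252.18401337]]
[[496.  156.5   8. ]
 [498.5 138.1   8. ]
 [448.6 130.3   8. ]
 [446.1 148.6   8. ]] [472.28719409 143.38837834   8.        ] [np.float64(50.515515733638004), np.float64(18.538283963598122), np.float64(50.54169859761896), np.float64(18.3954791988499)]
pivot? [635.68985449 -15.80660142  70.        ] knob? [568.58783852 124.22992713 107.        ]
```

View pics/topc.png

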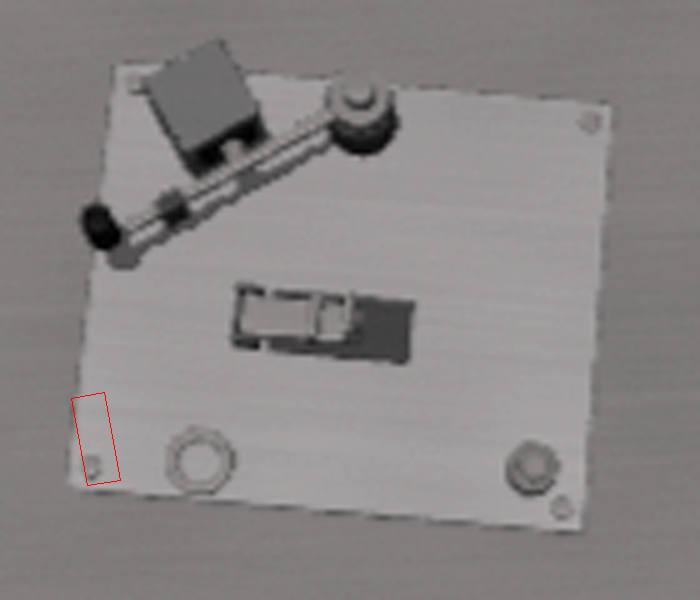

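The crop shows plate corners at (113,65), (610,104), (583,530) and (70,487) in crop pixels. The knob top is at (100,220), the post top at (361,98), and the catch is around (240–355, 285–345).

```bash
python3 - <<'E'
from h import *
q=lambda u,v,z: ray("top",u/5+205-.4,v/5+155-.4,z)
P=np.array([q(*p,8) for p in [(113,65),(610,104),(583,530),(70,487)]]) # ++,+-,--,-+
L=np.array([[125,145],[125,-145],[-125,-145],[-125,145]]); c=P.mean(0)[:2]; d=P[:,:2]-c
a=np.arctan2((L[:,0]*d[:,1]-L[:,1]*d[:,0]).sum(),(L*d).sum()); R=np.array([[np.cos(a),-np.sin(a)],[np.sin(a),np.cos(a)]])
print(c,np.degrees(a),(P[:,:2]-(c+L@R.T)).round(1))
W=lambda x,y:(c+R@[x,y]).round(1)
print("pivot",W(100,0),q(361,98,75)[:2],"knob",W(100-160*np.cos(.96),160*np.sin(.96)),q(100,220,107)[:2], "slot",W(-20,0))
# catch features: trip plate ~ (334,318) at z56
for p,z in [((334,318),56),((320,320),56),((350,318),56),((280,313),35)]: print(p,(R.T@(q(*p,z)[:2]-c)).round(1))
s=state(); print(s["ee_rot"])
i=vision.camera_info("wrist"); print(i)
E
```

```text
[550.75749763   1.79947809] -7.306429000085347 [[-1.4  0.1]
 [-1.6  1.2]
 [ 1.1  0.8]
 [ 1.9 -2.1]]
pivot [649.9 -10.9] [645.21843808 -12.99476972] knob [575.6 130.8] [575.27609457 127.77787147] slot [530.9   4.3]
(334, 318) [-24.5   2.4]
(320, 320) [-26.2   9.9]
(350, 318) [-23.8  -6.3]
(280, 313) [-20.   33.4]
[-1.79909692e+02 -1.10499316e-03  1.60989604e+02]
{'vertical_fov': 59.34659104604103, 'cx': 280.0143851649786, 'cy': 202.73061421767977, 'T': array([[ 3.25871376e-01, -9.02867833e-01, -2.80423827e-01,
         1.06097279e+02],
       [ 9.45413710e-01,  3.10931894e-01,  9.75411445e-02,
         5.71172668e+02],
       [-8.74050058e-04, -2.96902397e-01,  9.54907431e-01,
         3.83594475e+02],
       [ 0.00000000e+00,  0.00000000e+00,  0.00000000e+00,
         1.00000000e+00]])}
```

servo_tool([
  [-1,-0.53,0,0,0.6],
  [-1,-0.53,0,0,0.6],
  [-1,-0.53,0,0,0.6],
  [-1,-0.53,0,0,0.6],
  [-1,-0.53,0,0,0.6],
  [-1,-0.53,0,0,0.6],
], force=20)

```text
time_s: 0.6
ee_pos: [344.1, 374.7, 213.7]
ee_rot: [-179.9, 0.1, 160.8]
force: [-0.1, 0.5, -0.2]
gripper_width: 55.7
gripper_force: 0.0
```

servo_tool([
  [-1,-0.53,0,0,0.6],
  [-1,-0.53,0,0,0.6],
  [-1,-0.53,0,0,0.6],
  [-1,-0.53,0,0,0.6],
  [-1,-0.53,0,0,0.6],
  [-1,-0.53,0,0,0.6],
])

```text
time_s: 1.1
ee_pos: [499.1, 209.2, 213.5]
ee_rot: [-179.9, 0.1, 160.8]
force: [0.1, 0.2, -0.1]
gripper_width: 54.8
gripper_force: 0.0
```

servo_tool([
  [-0.509,-0.265,0,0.481,0.6],
  [-0.509,-0.265,0,0.481,0.6],
  [-0.509,-0.265,0,0.481,0.6],
  [-0.509,-0.265,0,0.481,0.6],
  [-0.509,-0.265,0,0.481,0.6],
  [-0.509,-0.265,0,0.481,0.6],
  [-0.509,-0.265,0,0.481,0.6],
  [-0.509,-0.265,0,0.481,0.6],
  [-0.509,-0.265,0,0.481,0.6],
])

```text
time_s: 1.85
ee_pos: [575.2, 129.7, 213.8]
ee_rot: [-180.0, -0.0, 117.9]
force: [-0.6, -0.4, 0.7]
gripper_width: 54.7
gripper_force: 0.0
```

```bash
python3 - <<'E'
from h import *
import json
s=state(); i=vision.camera_info("wrist"); im=vision.grab_frame("wrist")
print(s["time_s"],s["ee_pos"],s["ee_rot"],s["force"])
cv2.imwrite("pics/w1.png",im[:,:,::-1]); np.savez("w1.npz",**{k:np.array(v) for k,v in i.items()})
print(proj([575,129,107],i),proj([575,129,69],i),proj([650,-11,61],i))
E
```

```text
1.85 [575.21507128 129.70865414 213.77286983] [-1.79977708e+02 -6.35487749e-03  1.17862029e+02] [-0.59540164 -0.44636608  0.66817239]
[280.4942581 202.4916263] [280.43041837 189.80622095] [281.24026993 336.07961186]
```

View pics/w1.png

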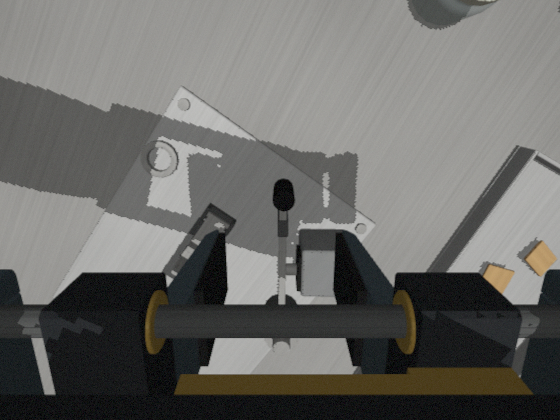

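The wrist picture shows the knob at (284,197), about 3.5 px right of the prediction, so I'll shift about +2.5 mm in tool y. The arm is in line with the tool x axis, and the catch is at about (205,240).

servo_tool([
  [0,0.0125,0.2,0,0.6],
  [0,0.0125,0.4,0,0.6],
  [0,0.0125,0.5,0,0.6],
  [0,0.0125,0.6,0,0.6],
  [0,0.0125,0.65,0,0.6],
  [0,0.0125,0.69,0,0.6],
  [0,0.0125,0.719,0,0.6],
  [0,0.0125,0.719,0,0.6],
  [0,0.0125,0.719,0,0.6],
])

```text
time_s: 2.65
ee_pos: [578.2, 131.0, 70.9]
ee_rot: [179.9, 0.0, 117.7]
force: [-0.2, -0.1, 0.2]
gripper_width: 54.7
gripper_force: 0.0
```

```bash
python3 - <<'E'
from h import *
s=state(); i=vision.camera_info("wrist"); im=vision.grab_frame("wrist")
print(s["time_s"],s["ee_pos"],s["ee_rot"],s["force"])
cv2.imwrite("pics/w2.png",im[:,:,::-1])
print(proj([577.4,130.9,107],i))
E
```

```text
2.65 [578.2407483  130.99557792  70.92727362] [1.79914507e+02 2.06609529e-02 1.17720593e+02] [-0.1594475  -0.13666901  0.15662395]
[280.55006928 301.94751543]
```

View pics/w2.png

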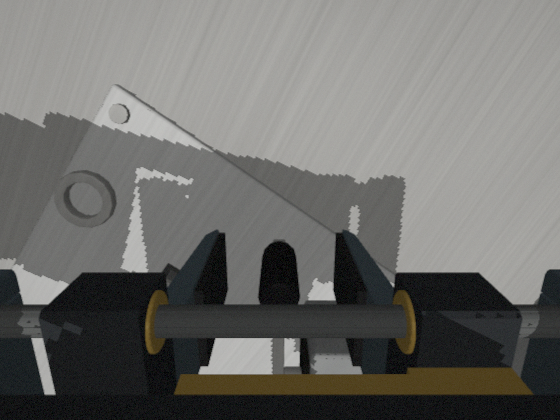

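The knob is centred between the fingers at column 280. Closing.

servo_tool([
  [0,0,0,0,0.3],
  [0,0,0,0,0.1],
  [0,0,0,0,0.1],
  [0,0,0,0,0.1],
  [0,0,0,0,0.1],
  [0,0,0,0,0.1],
  [0,0,0,0,0.1],
], force=25)

```text
time_s: 3.28
ee_pos: [577.6, 130.8, 70.2]
ee_rot: [180.0, -0.0, 117.7]
force: [-0.0, 0.3, -0.1]
gripper_width: 17.7
gripper_force: 25.0
```

servo_tool([
  [-0.0006,-0.032,0,-0.0255,0.1],
  [-0.0026,-0.064,0,-0.051,0.1],
  [-0.0057,-0.096,0,-0.0764,0.1],
  [-0.0102,-0.1275,0,-0.102,0.1],
  [-0.016,-0.159,0,-0.1273,0.1],
  [-0.023,-0.19,0,-0.153,0.1],
  [-0.031,-0.221,0,-0.178,0.1],
  [-0.0405,-0.2517,0,-0.2037,0.1],
  [-0.051,-0.282,0,-0.229,0.1],
  [-0.063,-0.3115,0,-0.2546,0.1],
  [-0.063,-0.3115,0,-0.2546,0.1],
  [-0.063,-0.3115,0,-0.2546,0.1],
])

```text
time_s: 4.28
ee_pos: [528.6, 91.8, 70.5]
ee_rot: [179.9, -0.0, 140.5]
force: [-0.3, 4.6, 0.7]
gripper_width: 17.3
gripper_force: 25.0
```

```bash
cat >> h.py <<'E'
def rep(piv=(650,-11)):
    s=state(); p=s["ee_pos"]; d=p[:2]-np.array(piv); th=np.arctan2(d[1],d[0]); y=np.radians(s["ee_rot"][2])
    tx=np.array([np.cos(y),np.sin(y)]); ty=np.array([np.sin(y),-np.cos(y)]); f=s["force"]
    print("t",round(s["time_s"],2),p.round(2),"yaw",s["ee_rot"][2].round(2),"r",np.hypot(*d).round(1),"th",np.degrees(th).round(2),"swing",round(th-np.radians(117.1),3),"F tool x,y",round(f[:2]@tx,2),round(f[:2]@ty,2),"z up",f[2].round(2),"w",s["gripper_width"].round(1),s["torque"].round(2))
E
python3 -c "
from h import *
rep()"
```

```text
Traceback (most recent call last):
  File "h.py", line 13, in rep
    print("t",round(s["time_s"],2),p.round(2),"yaw",s["ee_rot"][2].round(2),"r",np.hypot(*d).round(1),"th",np.degrees(th).round(2),"swing",round(th-np.radians(117.1),3),"F tool x,y",round(f[:2]@tx,2),round(f[:2]@ty,2),"z up",f[2].round(2),"w",s["gripper_width"].round(1),s["torque"].round(2))
                                                                                                                                                                                                                                                   ^^^^^^^^^^^^^^^^^^^^^^^^
AttributeError: 'float' object has no attribute 'round'
```

servo_tool([
  [0.003,-0.032,0,-0.0255,0.1],
  [0.002,-0.064,0,-0.051,0.1],
  [-0.001,-0.096,0,-0.0764,0.1],
  [-0.005,-0.1275,0,-0.102,0.1],
  [-0.011,-0.159,0,-0.1273,0.1],
  [-0.014,-0.1746,0,-0.14,0.1],
  [-0.014,-0.1746,0,-0.14,0.1],
  [-0.014,-0.1746,0,-0.14,0.1],
])

```text
time_s: 4.95
ee_pos: [508.9, 62.7, 70.3]
ee_rot: [179.9, 0.0, 153.1]
force: [0.2, 4.0, -0.7]
gripper_width: 17.3
gripper_force: 25.0
```

```bash
sed -i 's/s\["gripper_width"\].round(1)/round(s["gripper_width"],1)/' h.py
python3 -c "
from h import *
rep()
i=vision.camera_info('wrist'); im=vision.grab_frame('wrist')
cv2.imwrite('pics/w3.png',im[:,:,::-1]); np.savez('w3.npz',**{k:np.array(v) for k,v in i.items()})"
```

```text
t 4.95 [508.89  62.7   70.33] yaw 153.1 r 159.2 th 152.42 swing 0.616 F tool x,y 1.62 3.62 z up -0.73 w 17.3 [ 0.86 -0.07 -0.12]
```

View pics/w3.png

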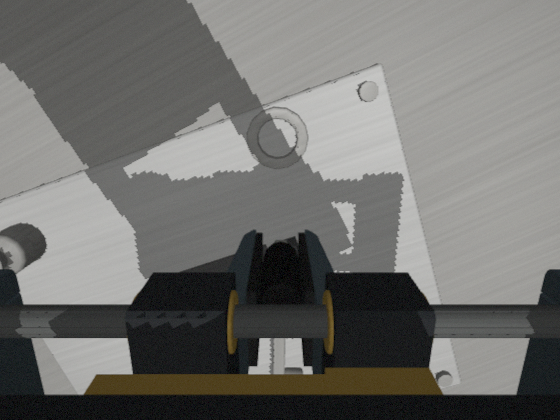

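The knob is still held at (280,265), but the gripper hides the catch, so I'll go by feel. Lifting to about 0.11 rad.

servo_tool([
  [-0.005,0,-0.0175,0,0.1],
  [-0.01,0,-0.035,0,0.1],
  [-0.015,0,-0.0525,0,0.1],
  [-0.021,0,-0.07,0,0.1],
  [-0.026,0,-0.0875,0,0.1],
  [-0.026,0,-0.0875,0,0.1],
  [-0.026,0,-0.0875,0,0.1],
])

```text
time_s: 5.58
ee_pos: [513.7, 60.0, 87.7]
ee_rot: [179.9, 0.0, 153.2]
force: [2.3, 4.7, -4.8]
gripper_width: 17.4
gripper_force: 25.0
```

```bash
python3 -c "
from h import *
rep()"
```

```text
t 5.58 [513.7   59.96  87.66] yaw 153.19 r 153.7 th 152.5 swing 0.618 F tool x,y 0.03 5.24 z up -4.85 w 17.4 [ 0.96 -0.33  0.02]
```

servo_tool([
  [0,-0.015,0,-0.0127,0.1],
  [0,-0.031,0,-0.0255,0.1],
  [-0.001,-0.046,0,-0.038,0.1],
  [-0.002,-0.061,0,-0.051,0.1],
  [-0.003,-0.077,0,-0.0637,0.1],
  [-0.0045,-0.092,0,-0.0764,0.1],
  [-0.0045,-0.092,0,-0.0764,0.1],
])

```text
time_s: 6.17
ee_pos: [505.9, 42.8, 87.5]
ee_rot: [180.0, 0.0, 160.1]
force: [3.4, 5.0, -3.6]
gripper_width: 17.5
gripper_force: 25.0
```

servo_tool([
  [0,-0.015,0,-0.0127,0.1],
  [0,-0.031,0,-0.0255,0.1],
  [-0.001,-0.046,0,-0.038,0.1],
  [-0.002,-0.061,0,-0.051,0.1],
  [-0.002,-0.061,0,-0.051,0.1],
  [-0.002,-0.061,0,-0.051,0.1],
])

```text
time_s: 6.67
ee_pos: [502.1, 31.6, 87.5]
ee_rot: [179.9, 0.0, 164.6]
force: [2.5, 4.5, -4.4]
gripper_width: 17.3
gripper_force: 25.0
```

```bash
python3 -c "
from h import *
rep()"
```

```text
t 6.67 [502.1   31.56  87.52] yaw 164.6 r 153.9 th 163.95 swing 0.818 F tool x,y -1.23 5.03 z up -4.44 w 17.3 [ 1.06 -0.35 -0.03]
```

servo_tool([
  [0,-0.0092,0,-0.0076,0.1],
  [0,-0.0092,0,-0.0076,0.1],
  [0,-0.0092,0,-0.0076,0.1],
  [0,-0.0092,0,-0.0076,0.1],
])

```text
time_s: 7.0
ee_pos: [501.6, 29.9, 87.5]
ee_rot: [180.0, -0.0, 165.3]
force: [2.7, 4.8, -4.4]
gripper_width: 17.7
gripper_force: 25.0
```

servo_tool([
  [0,-0.0092,0,-0.0076,0.1],
  [0,-0.0092,0,-0.0076,0.1],
  [0,-0.0092,0,-0.0076,0.1],
  [0,-0.0092,0,-0.0076,0.1],
])

```text
time_s: 7.33
ee_pos: [501.1, 28.1, 87.5]
ee_rot: [179.9, 0.0, 166.0]
force: [2.6, 5.1, -3.9]
gripper_width: 17.9
gripper_force: 25.0
```

servo_tool([
  [0,-0.0092,0,-0.0076,0.1],
  [0,-0.0092,0,-0.0076,0.1],
  [0,-0.0092,0,-0.0076,0.1],
  [0,-0.0092,0,-0.0076,0.1],
])

```text
time_s: 7.67
ee_pos: [500.7, 26.4, 87.5]
ee_rot: [179.9, 0.0, 166.7]
force: [2.9, 5.5, -4.3]
gripper_width: 17.6
gripper_force: 25.0
```

```bash
python3 -c "
from h import *
rep()"
```

```text
t 7.67 [500.65  26.35  87.48] yaw 166.67 r 153.9 th 165.96 swing 0.853 F tool x,y -1.57 6.04 z up -4.29 w 17.6 [ 1.08 -0.33 -0.09]
```

servo_tool([
  [0,-0.0092,0,-0.0076,0.1],
  [0,-0.0092,0,-0.0076,0.1],
  [0,-0.0092,0,-0.0076,0.1],
  [0,-0.0092,0,-0.0076,0.1],
])

```text
time_s: 8.0
ee_pos: [500.2, 24.6, 87.5]
ee_rot: [179.9, -0.0, 167.3]
force: [2.7, 5.4, -3.6]
gripper_width: 17.5
gripper_force: 25.0
```

servo_tool([
  [0,-0.0092,0,-0.0076,0.1],
  [0,-0.0092,0,-0.0076,0.1],
  [0,-0.0092,0,-0.0076,0.1],
  [0,-0.0092,0,-0.0076,0.1],
])

```text
time_s: 8.33
ee_pos: [499.8, 22.8, 87.4]
ee_rot: [179.9, -0.0, 168.0]
force: [2.8, 5.7, -3.3]
gripper_width: 17.6
gripper_force: 25.0
```

servo_tool([
  [0,-0.0092,0,-0.0076,0.1],
  [0,-0.0092,0,-0.0076,0.1],
  [0,-0.0092,0,-0.0076,0.1],
  [0,-0.0092,0,-0.0076,0.1],
])

```text
time_s: 8.67
ee_pos: [499.4, 21.0, 87.4]
ee_rot: [179.9, -0.0, 168.7]
force: [2.9, 4.9, -4.1]
gripper_width: 17.6
gripper_force: 25.0
```

```bash
python3 -c "
from h import *
rep()"
```

```text
t 8.67 [499.36  21.03  87.44] yaw 168.71 r 154.0 th 168.0 swing 0.888 F tool x,y -1.88 5.37 z up -4.14 w 17.6 [ 1.1  -0.27 -0.03]
```

servo_tool([
  [0,-0.0092,0,-0.0076,0.1],
  [0,-0.0092,0,-0.0076,0.1],
  [0,-0.0092,0,-0.0076,0.1],
  [0,-0.0092,0,-0.0076,0.1],
])

```text
time_s: 9.0
ee_pos: [499.0, 19.3, 87.4]
ee_rot: [179.9, -0.0, 169.4]
force: [3.2, 5.8, -3.8]
gripper_width: 17.4
gripper_force: 25.0
```

servo_tool([
  [0,-0.0092,0,-0.0076,0.1],
  [0,-0.0092,0,-0.0076,0.1],
  [0,-0.0092,0,-0.0076,0.1],
  [0,-0.0092,0,-0.0076,0.1],
])

```text
time_s: 9.33
ee_pos: [498.6, 17.4, 87.4]
ee_rot: [179.9, -0.0, 170.1]
force: [2.7, 5.6, -3.4]
gripper_width: 17.5
gripper_force: 25.0
```

servo_tool([
  [0,-0.0092,0,-0.0076,0.1],
  [0,-0.0092,0,-0.0076,0.1],
  [0,-0.0092,0,-0.0076,0.1],
  [0,-0.0092,0,-0.0076,0.1],
])

```text
time_s: 9.67
ee_pos: [498.3, 15.6, 87.4]
ee_rot: [179.9, -0.0, 170.8]
force: [2.2, 5.2, -4.4]
gripper_width: 17.6
gripper_force: 25.0
```

```bash
python3 -c "
from h import *
rep()"
```

```text
t 9.67 [498.26  15.63  87.41] yaw 170.76 r 154.1 th 170.04 swing 0.924 F tool x,y -1.38 5.49 z up -4.38 w 17.6 [ 1.14 -0.32 -0.12]
```

servo_tool([
  [0,-0.0092,0,-0.0076,0.1],
  [0,-0.0092,0,-0.0076,0.1],
  [0,-0.0092,0,-0.0076,0.1],
  [0,-0.0092,0,-0.0076,0.1],
])

```text
time_s: 10.0
ee_pos: [497.9, 13.8, 87.4]
ee_rot: [179.9, -0.0, 171.4]
force: [2.5, 5.2, -3.7]
gripper_width: 17.8
gripper_force: 25.0
```

servo_tool([
  [0,-0.0092,0,-0.0076,0.1],
  [0,-0.0092,0,-0.0076,0.1],
  [0,-0.0092,0,-0.0076,0.1],
  [0,-0.0092,0,-0.0076,0.1],
])

```text
time_s: 10.33
ee_pos: [497.7, 12.0, 87.4]
ee_rot: [179.9, -0.0, 172.1]
force: [2.8, 5.9, -3.9]
gripper_width: 17.7
gripper_force: 25.0
```

servo_tool([
  [0,-0.0092,0,-0.0076,0.1],
  [0,-0.0092,0,-0.0076,0.1],
  [0,-0.0092,0,-0.0076,0.1],
  [0,-0.0092,0,-0.0076,0.1],
])

```text
time_s: 10.67
ee_pos: [497.5, 11.3, 87.3]
ee_rot: [179.8, -0.0, 172.7]
force: [2.5, 9.5, -4.3]
gripper_width: 17.0
gripper_force: 25.0
```

```bash
python3 -c "
from h import *
rep()"
```

```text
t 10.67 [497.47  11.27  87.29] yaw 172.74 r 154.1 th 171.69 swing 0.953 F tool x,y -1.24 9.74 z up -4.29 w 17.0 [ 1.81 -0.41 -0.15]
```

Contact felt with the trip plate: the force rose about 4 N at a swing of about 0.95. I'll back off about 4.3 mm at the knob to centre the blade in the gap.

servo_tool([
  [0,0.011,0,0.009,0.1],
  [0,0.0215,0,0.0179,0.1],
  [0,0.0215,0,0.0179,0.1],
  [0,0.0215,0,0.0179,0.1],
  [0,0.0215,0,0.0179,0.1],
])

```text
time_s: 11.08
ee_pos: [498.1, 14.6, 87.4]
ee_rot: [179.9, -0.0, 171.2]
force: [2.8, 5.0, -4.4]
gripper_width: 17.9
gripper_force: 25.0
```

```bash
python3 -c "
from h import *
rep()
i=vision.camera_info('scene'); im=vision.grab_frame('scene')
cv2.imwrite('pics/s2.png',cv2.resize(im[205:285,225:355,::-1],None,fx=6,fy=6,interpolation=2))"
```

```text
t 11.08 [498.05  14.56  87.44] yaw 171.21 r 154.1 th 170.45 swing 0.931 F tool x,y -2.04 5.33 z up -4.41 w 17.9 [ 1.14 -0.3  -0.04]
```

View pics/s2.png

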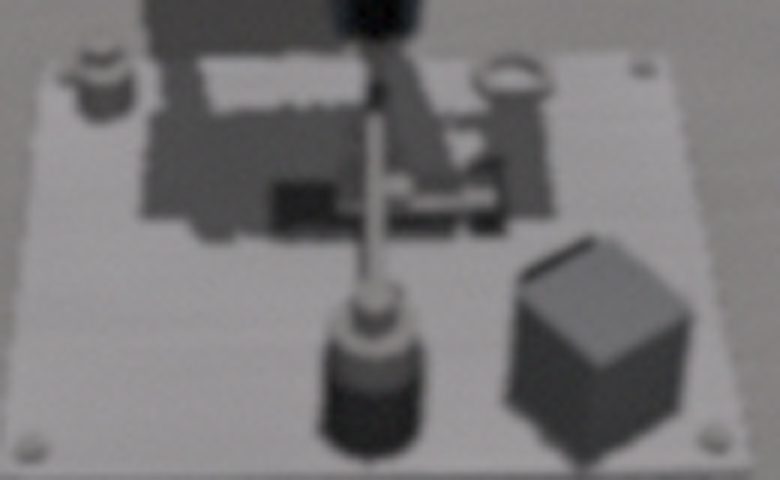

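The crop shows the arm at (372,180) between the trip plate on its left at (343,205) and the tooth on its right at (400,185), so the blade is over the gap. Lowering in stages.

servo_tool([
  [0.003,0,0.011,0,0.1],
  [0.006,0,0.022,0,0.1],
  [0.009,0,0.034,0,0.1],
  [0.012,0,0.045,0,0.1],
  [0.012,0,0.045,0,0.1],
  [0.012,0,0.045,0,0.1],
])

```text
time_s: 11.63
ee_pos: [495.2, 15.0, 78.8]
ee_rot: [179.9, -0.0, 171.2]
force: [0.1, 6.4, 0.5]
gripper_width: 17.2
gripper_force: 25.0
```

servo_tool([
  [0.003,0,0.01,0,0.1],
  [0.005,0,0.02,0,0.1],
  [0.008,0,0.03,0,0.1],
  [0.01,0,0.039,0,0.1],
  [0.01,0,0.039,0,0.1],
  [0.01,0,0.039,0,0.1],
])

```text
time_s: 12.13
ee_pos: [493.1, 15.3, 71.2]
ee_rot: [179.9, -0.1, 171.2]
force: [-2.1, 6.0, 1.0]
gripper_width: 17.1
gripper_force: 25.0
```

```bash
python3 -c "
from h import *
rep()"
```

```text
t 12.13 [493.09  15.26  71.17] yaw 171.23 r 159.1 th 170.5 swing 0.932 F tool x,y 3.02 5.65 z up 0.99 w 17.1 [ 1.14 -0.11  0.03]
```

servo_tool([
  [0,0,0.0035,0,0.1],
  [0,0,0.0035,0,0.1],
  [0,0,0.0035,0,0.1],
])

```text
time_s: 12.38
ee_pos: [493.0, 15.3, 70.6]
ee_rot: [179.9, -0.1, 171.2]
force: [-1.7, 6.9, 3.2]
gripper_width: 17.4
gripper_force: 25.0
```

servo_tool([
  [0,0,0.0035,0,0.1],
  [0,0,0.0035,0,0.1],
  [0,0,0.0035,0,0.1],
])

```text
time_s: 12.63
ee_pos: [492.8, 15.3, 70.0]
ee_rot: [179.9, -0.1, 171.2]
force: [-2.1, 6.4, 4.4]
gripper_width: 17.5
gripper_force: 25.0
```

servo_tool([
  [0,0,0.0035,0,0.1],
  [0,0,0.0035,0,0.1],
  [0,0,0.0035,0,0.1],
])

```text
time_s: 12.88
ee_pos: [492.7, 15.3, 69.4]
ee_rot: [179.9, -0.1, 171.2]
force: [-2.2, 7.1, 4.6]
gripper_width: 17.7
gripper_force: 25.0
```

```bash
python3 -c "
from h import *
rep()"
```

```text
t 12.88 [492.71  15.32  69.39] yaw 171.22 r 159.5 th 170.5 swing 0.932 F tool x,y 3.29 6.71 z up 4.56 w 17.7 [1.25 0.15 0.03]
```

servo_tool([
  [0,0.0075,-0.002,0.006,0.1],
  [0,0.0075,-0.002,0.006,0.1],
  [0,0.0075,-0.002,0.006,0.1],
])

```text
time_s: 13.13
ee_pos: [493.1, 16.9, 69.7]
ee_rot: [179.9, -0.1, 170.7]
force: [-2.3, 6.7, 2.6]
gripper_width: 17.3
gripper_force: 25.0
```

servo_tool([
  [0,0.005,0,0.004,0.1],
  [0,0.005,0,0.004,0.1],
  [0,0.005,0,0.004,0.1],
])

```text
time_s: 13.38
ee_pos: [493.2, 17.8, 69.7]
ee_rot: [180.0, -0.1, 170.3]
force: [-1.6, 6.2, 3.0]
gripper_width: 17.4
gripper_force: 25.0
```

servo_tool([
  [0,0.005,0,0.004,0.1],
  [0,0.005,0,0.004,0.1],
  [0,0.005,0,0.004,0.1],
])

```text
time_s: 13.63
ee_pos: [493.3, 18.1, 69.6]
ee_rot: [-180.0, -0.1, 170.0]
force: [-2.7, 4.2, 6.2]
gripper_width: 17.5
gripper_force: 25.0
```

```bash
python3 -c "
from h import *
rep()"
```

```text
t 13.63 [493.28  18.09  69.63] yaw 170.03 r 159.4 th 169.48 swing 0.914 F tool x,y 3.41 3.67 z up 6.22 w 17.5 [0.75 0.32 0.07]
```

The tooth is felt: motion stalls and the tangential force is falling. Easing further and relieving the downward press.

servo_tool([
  [0,0.005,-0.003,0,0.1],
  [0,0.005,-0.003,0,0.1],
  [0,0.005,-0.003,0,0.1],
])

```text
time_s: 13.88
ee_pos: [493.4, 18.4, 69.8]
ee_rot: [-179.9, -0.1, 170.0]
force: [-3.4, 1.3, 4.8]
gripper_width: 17.0
gripper_force: 25.0
```

servo_tool([
  [0,0.005,-0.002,0,0.1],
  [0,0.005,-0.002,0,0.1],
  [0,0.005,-0.002,0,0.1],
])

```text
time_s: 14.13
ee_pos: [493.4, 18.8, 69.9]
ee_rot: [-179.9, -0.1, 170.1]
force: [-4.5, -3.0, 3.2]
gripper_width: 17.2
gripper_force: 25.0
```

```bash
python3 -c "
from h import *
rep()"
```

```text
t 14.13 [493.44  18.75  69.88] yaw 170.07 r 159.4 th 169.24 swing 0.91 F tool x,y 3.94 -3.73 z up 3.19 w 17.2 [-0.63  0.57  0.03]
```

servo_tool([
  [0.003,-0.0025,-0.002,0,0.1],
  [0.006,-0.0025,-0.004,0,0.1],
  [0.006,-0.0025,-0.004,0,0.1],
])

```text
time_s: 14.38
ee_pos: [493.6, 18.8, 70.4]
ee_rot: [-179.9, 0.1, 170.0]
force: [0.1, -4.5, -4.1]
gripper_width: 17.3
gripper_force: 25.0
```

```bash
python3 -c "
from h import *
rep()"
```

```text
t 14.38 [493.58  18.81  70.43] yaw 170.04 r 159.2 th 169.21 swing 0.909 F tool x,y -0.87 -4.44 z up -4.13 w 17.3 [-1.02 -0.16 -0.  ]
```

servo_tool([
  [0,-0.003,0.002,0,0.1],
  [0,-0.006,0.002,0,0.1],
  [0,-0.006,0.002,0,0.1],
  [0,-0.006,0.002,0,0.1],
])

```text
time_s: 14.72
ee_pos: [493.5, 18.6, 70.5]
ee_rot: [180.0, 0.1, 170.0]
force: [1.4, -1.8, -5.4]
gripper_width: 17.5
gripper_force: 25.0
```

```bash
python3 -c "
from h import *
rep()"
```

```text
t 14.72 [493.53  18.57  70.51] yaw 170.01 r 159.2 th 169.3 swing 0.911 F tool x,y -1.68 -1.52 z up -5.36 w 17.5 [-0.47 -0.38  0.06]
```

servo_tool([
  [0,0,0.003,0,0.1],
  [0,0,0.003,0,0.1],
  [0,0,0.003,0,0.1],
  [0,0,0.003,0,0.1],
])

```text
time_s: 15.05
ee_pos: [493.5, 18.5, 70.3]
ee_rot: [180.0, 0.1, 170.0]
force: [2.2, -0.6, -0.4]
gripper_width: 17.4
gripper_force: 25.0
```

```bash
python3 -c "
from h import *
rep()"
```

```text
t 15.05 [493.48  18.52  70.3 ] yaw 170.02 r 159.3 th 169.32 swing 0.911 F tool x,y -2.31 -0.22 z up -0.37 w 17.4 [-0.42 -0.4   0.09]
```

Nearly force-free and the tooth holds it. Releasing gently.

servo_tool([
  [0,0.001,0,0,0.1],
  [0,0.001,0,0,0.1],
  [0,0.001,0,0,0.1],
], force=4)

```text
time_s: 15.3
ee_pos: [493.4, 18.6, 70.2]
ee_rot: [180.0, 0.1, 170.0]
force: [2.1, -2.3, 0.3]
gripper_width: 18.0
gripper_force: 4.0
```

servo_tool([
  [0,0.001,0,0,0.22],
  [0,0.001,0,0,0.26],
  [0,0.001,0,0,0.3],
  [0,0.001,0,0,0.35],
  [0,0.001,0,0,0.4],
  [0,0.001,0,0,0.5],
  [0,0.001,0,0,0.5],
  [0,0.001,0,0,0.5],
])

```text
time_s: 15.97
ee_pos: [492.9, 18.8, 69.9]
ee_rot: [180.0, -0.0, 170.0]
force: [-0.2, 0.3, 0.0]
gripper_width: 45.6
gripper_force: 0.0
```

```bash
python3 -c "
from h import *
rep()
im=vision.grab_frame('wrist'); cv2.imwrite('pics/w4.png',im[:,:,::-1])"
```

```text
t 15.97 [492.91  18.85  69.92] yaw 170.01 r 159.9 th 169.24 swing 0.91 F tool x,y 0.24 0.31 z up 0.02 w 45.6 [ 0.02  0.07 -0.  ]
```

View pics/w4.png

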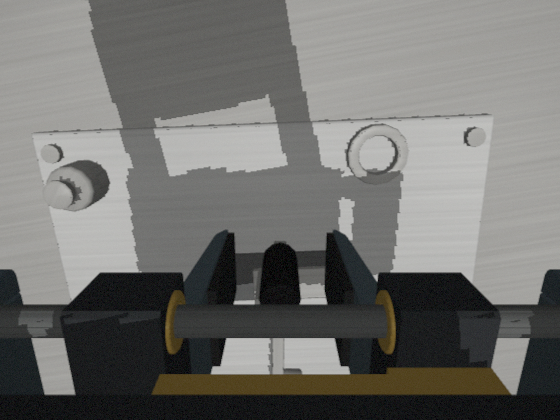

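The open fingers stand clear on both sides of the knob at (280,270), and the arm has stayed put. Retracting straight up.

servo_tool([
  [0,0,-0.05,0,0.5],
  [0,0,-0.15,0,0.5],
  [0,0,-0.3,0,0.5],
  [0,0,-0.45,0,0.5],
  [0,0,-0.6,0,0.5],
  [0,0,-0.6,0,0.5],
  [0,0,-0.6,0,0.5],
])

```text
time_s: 16.6
ee_pos: [494.0, 18.9, 192.3]
ee_rot: [179.9, 0.3, 170.0]
force: [-0.6, 0.0, -0.5]
gripper_width: 45.5
gripper_force: 0.0
```

```bash
python3 -c "
from h import *
rep()
im=vision.grab_frame('scene')
cv2.imwrite('pics/s3.png',cv2.resize(im[205:285,225:355,::-1],None,fx=6,fy=6,interpolation=2))"
```

```text
t 16.6 [494.02  18.86 192.26] yaw 170.02 r 158.8 th 169.16 swing 0.909 F tool x,y 0.63 -0.07 z up -0.5 w 45.5 [ 0.03 -0.    0.01]
```

View pics/s3.png

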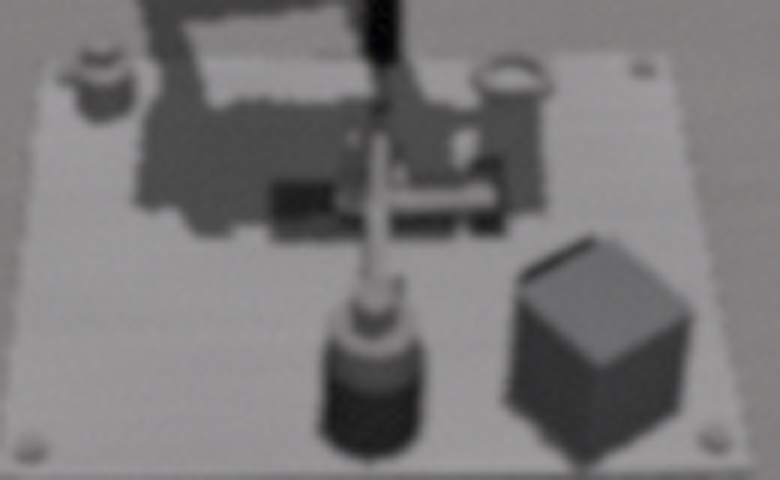

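The crop shows the arm held in the catch at (378,180), with the knob at (380,40) free. The ring and weight have not moved.

```bash
python3 -c "
from workcell import job_done
print(job_done())"
```

```text
the job is handed in; nothing more can be done
None
```

The job is handed in: the striker arm is hooked behind the catch's tooth at about 0.91 rad, the gripper is released and clear above it, and the ring and weight on the plate stand where they were (the rest of the bench was not re-imaged afterwards).

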